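# Slide the missing packing plate under the lever shear's foot

### The arm

A 6-joint arm with a two-finger parallel gripper is mounted at the origin on the work surface. World frame = base frame: x ahead of the robot, y to its left, z up, the work surface at z = 0. Lengths are in m, angles in rad, forces in N, time in s.
With the tool pointing down it reaches from about 0.35 to 0.775 m from the base axis. Payload 7.3 kg.
Tool frame: the origin (TCP) lies on the centre line of the jaws, within the pads' length; the fingertips stand tip_reach ahead of it and the grasp point (between the pads) lies 6 mm ahead of it (tip_reach is the distance from the TCP to the fingertips, in m); x points along the fingers, y is the direction in which the jaws open and shut, and the axes are right-handed (so a half turn about x gives the same grasp; the last joint's range is limited). The gripper opens to 92 mm and grips with 3 to 60 N. Pads are 19 mm wide; open, the fingers measure 130 mm over their backs; the gripper's body (75 mm by 190 mm) begins 47 mm behind the grasp point.
Start: joints at [1.024, 0.342, 1.524, -0, 1.275, -0.146], TCP at [0.205, 0.483, 0.252] pointing down, gripper open.
Joint ranges: [-2.53, 2.53], [-0.77, 2.02], [0.04, 2.7], [-1, 4.14], [0.28, 2.66], [-3.11, 3.11]. Speed limits (rad/s): [2.57, 2.57, 3.14, 3.14, 3.14, 3.14].

### API

Orientations are given as [roll, pitch, yaw] about the fixed x, y, z axes, in that order (R = Rz(yaw) Ry(pitch) Rx(roll)).
In Python, from cell import observe, read_camera, get_calibration, hand_in, tip_reach gives the robot as it stands. The module is installed in compiled form; this text tells all that it offers.
- The arm moves only by the shell command python3 -m crank 'ROWS' [FORCE]. ROWS is JSON, a list of rows, each an object of numbers: "fingers": the opening, from -1 (shut) to 1 (fully open); "tx", "ty", "tz": the shift along the tool's x, y, z in units of 40 mm (1.0 is 40 mm); "roll": the turn about the tool's x in units of 10 degrees (1.0 is 10 degrees). In form: [{"fingers": .., "tx": .., "ty": .., "tz": .., "roll": ..}, ...]. A call has exactly 8 rows; each row is the pose to reach, as a shift and turn from the pose commanded when the call began, along the tool's axes at that moment; what a row does not reach only later rows make up. A row lasts 1/8 s, in which the tool goes at most 62.5 mm and 10.7 degrees, less where a joint would pass 70% of its speed; a pose out of reach is approached as far as the arm can. A call with a gripper value outside its range is refused whole. The fingers move at their own pace and stop on an object; FORCE is the grip in N (left out, the last holds). Time passes only in rows, so rows that repeat a pose let the fingers close, or fill a call up. It gives the time, the measured TCP pose, the force and the opening at its end, in the units of the state.
- observe(): the state, without advancing time (a new reading comes with each control period).
- read_camera(name): name is "side" or "top"; returns (picture, depth): 420x560x3 uint8, red, green, blue; 420x560 float32, m along the optical axis (not along the pixel's ray), 0 where there is no reading.
- get_calibration(name): a dict with "vertical_fov" (degrees; the focal length in pixels is half the picture's height over the tangent of half this angle, whatever the lens; pixels are square), "cx", "cy" (the principal point, pixels), "dist_coeffs" ([k1, k2, p1, p2, k3] as OpenCV has them; the pictures are not rectified), "pose" (4x4, takes a point from camera to world coordinates). Camera axes: x right, y down, z forward; pixel columns grow to the right and rows downward; lengths in m; the calibration is good to about 2 mm. A picture is of the moment at which its call begins. get_calibration takes no time and is no camera call.
- hand_in(): hands the job in, once; it reports no verdict.
The state is a dict: "time": time; "qpos": joint angles; "qvel": joint speeds; "joint_efforts": joint torques, N m; "tool_pos": TCP position; "tool_rot": TCP orientation; "contact_force": force on the tool from outside, world axes, zero at the start; "torque": the same for the moment, N m; "opening": finger opening in m.
Only numpy, scipy, OpenCV 4.12 (cv2) and the standard library are available. Lean on these libraries where they do the work, as an engineer would, in place of code of your own. Each camera call takes 0.05 s, during which the arm holds its last target. There are 200 camera calls.

### The job

The lever shear stands on wedges while its feet are packed up, and of the two feet on the side where the loose slotted steel plate lies, one still has no plate under it. Push that plate along the bench, slot first, in under the bare foot until the stud sits at the closed end of the slot and the plate lies square with the foot. Keep the plate flat on the bench the whole time, never lifting or tipping it, and leave everything else where it is.

Things in the scene. Friction and masses are not known exactly. Their poses are not given: they have to be found in the camera images.
- plate: the loose slotted steel packing plate, flat on the bench: 110 mm long (its x), 64 mm wide (its y), 12 mm thick, about 0.55 kg. A U slot 20 mm wide and 45 mm deep opens at its +x end, mouth chamfered 8 mm at 45 degrees to 36 mm wide; the other end (-x) is plain and straight. Origin: centre of the underside, so the plain end lies 55 mm behind it and the closed end of the slot 10 mm ahead of it
- plate_seat (a point): point in the plate's slot where the stud's axis lies when the plate is fully home: 6 mm before the slot's closed end, 16 mm ahead of the plate's origin along its x, at mid thickness. The plain end is 71 mm behind it
- shear: blue hand lever shear, fixed, held 15 mm off the bench by wedges under its middle. Its tall narrow body (about 280 x 75 mm, 250 mm high) runs along its x; two cross feet run along its y at x = -75 and +75 mm, each 56 mm wide, 16 mm thick, y from -85 to +85 mm, with 15 mm headroom below. Origin: on the bench under its centre. The loose plate starts on its -y side and goes in along its +y
- stud_a (a point): axis of the upright 12 mm holding-down stud in the -y end of the foot at the shear's x = -75 mm, at the foot's top face (31 mm above the bench). The stud stands on the bench, passes the foot 20 mm in from the foot's end and reaches 68 mm high
- stud_b (a point): the same for the foot at the shear's x = +75 mm
- packer_fitted: a plate just like the loose one, already fitted (fixed) under one of the two -y foot ends, 71 mm of it behind the stud, with its nut run down to the foot. Origin: at that stud's axis, on the bench, so it lies by stud_a or by stud_b; the other stud's foot is the bare one, its nut backed off to the top of the stud
- spanner: open-ended steel spanner lying on the bench; loose, not part of the job
- hammer: hammer with a wooden handle lying on the bench; loose, not part of the job
- jar_blue: clear plastic jar with a blue lid, 68 mm across, 110 mm tall; loose, not part of the job; origin at its underside
- carton_red: red carton with a white band, 85 x 60 x 42 mm; loose, not part of the job; origin at its underside
- carton_orange: orange carton with a blue band, 85 x 60 x 42 mm; loose, not part of the job; origin at its underside
- offcut: pale wooden offcut, 140 x 45 x 35 mm; loose, not part of the job; origin at its underside
- tin: steel tin with a green label, 74 mm across, 95 mm tall; loose, not part of the job; origin at its underside

How it is judged:
By the outcome, as a careful person would: the job done as asked, in the order asked, and still so for the second after the job is handed in, with the robot touching nothing.
It also fails if it takes over 56 s, if anything falls off the work surface, if the arm or the gripper's body presses on something with over 40 N, if the wrist force passes 120 N, or if a joint passes its speed limit or range.

## Working session

There is one attempt and no reset: what is moved stays moved. The work goes in short steps, Python scripts to look and compute and a shell command to move; the robot and the scene stay as the last step left them, time stands still between calls to the robot, and variables do not carry over. Pictures are saved under pics/ and viewed, about 8 in all and at most 12, crops included, and the job is handed in when it is done.

```bash
mkdir -p pics; python3 - <<'E'
from cell import *
import cv2,numpy as np
print(observe(),tip_reach)
for n in ("top","side"):
    p,d=read_camera(n); c=get_calibration(n); print(n,c)
    np.savez(f"{n}0.npz",p=p,d=d)
    cv2.imwrite(f"pics/{n}0.png",cv2.resize(p[:,:,::-1],(784,588)))
E
```

```text
{'time': 0.0, 'qpos': array([ 1.02399745e+00,  3.42735098e-01,  1.52505635e+00, -4.05931420e-06,
        1.27536701e+00, -1.46000286e-01]), 'qvel': array([-5.79136119e-04,  1.33434105e-03,  2.53090344e-03,  6.46475319e-04,
        4.13352173e-04, -4.51764376e-05]), 'joint_efforts': array([ 1.47888662e-03, -4.31261730e+01, -2.44221926e+01,  7.17221992e-02,
        5.59725228e-02, -1.92728317e-04]), 'tool_pos': array([0.20461307, 0.48307591, 0.25102478]), 'tool_rot': array([-1.71431764,  1.56923052, -2.11511504]), 'contact_force': array([ 0.46240757, -0.29690917,  0.08754768]), 'torque': array([-0.0211177 , -0.01052505, -0.05036639]), 'opening': 0.09160446685927713} 0.025
top {'vertical_fov': 55.27328506980156, 'cx': 273.9362425601876, 'cy': 209.76851299856594, 'dist_coeffs': array([-0.05517021,  0.        ,  0.        ,  0.        ,  0.        ]), 'pose': array([[ 0.01823159, -0.98607232,  0.16531483,  0.28466907],
       [-0.99981398, -0.01693935,  0.00922349,  0.00542606],
       [-0.0062947 , -0.16545223, -0.98619772,  1.1646631 ],
       [ 0.        ,  0.        ,  0.        ,  1.        ]])}
side {'vertical_fov': 55.970915165526705, 'cx': 276.6862134489027, 'cy': 211.5048684010114, 'dist_coeffs': array([-0.07322059,  0.        ,  0.        ,  0.        ,  0.        ]), 'pose': array([[ 0.97949971, -0.09497794,  0.17764996,  0.26495827],
       [-0.20039309, -0.54943249,  0.81115137, -0.85414422],
       [ 0.02056517, -0.83012236, -0.55720189,  0.65762902],
       [ 0.        ,  0.        ,  0.        ,  1.        ]])}
```

View pics/top0.png

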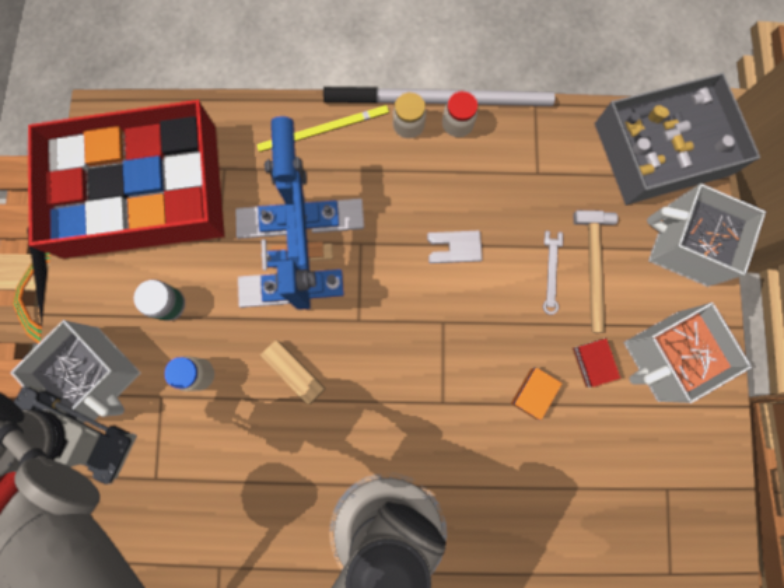

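View pics/side0.png

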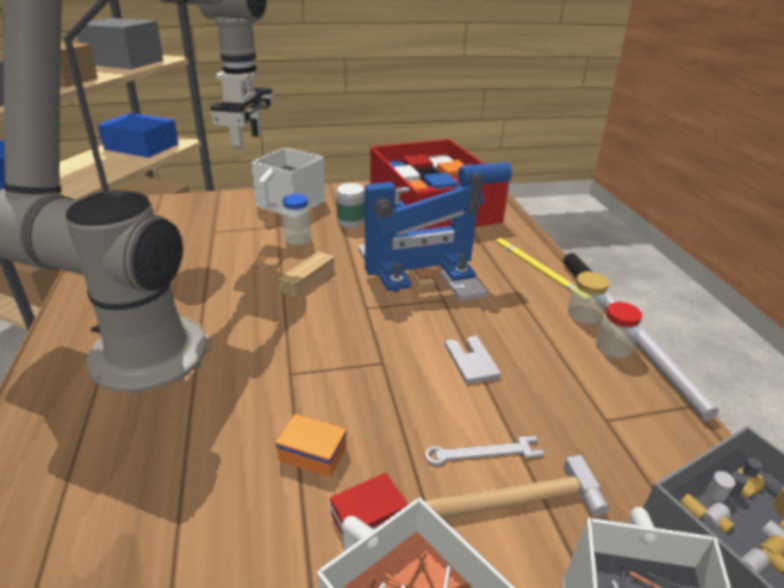

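The top view (784 px scale) shows the plate at (455,247) with its slot facing left. The shear is at (290,245). Its right-hand upper foot already has a plate, and the lower-right foot, with its stud at about (334,283), is bare. That makes it stud_a. The side view agrees. The area around both is free.

```bash
cat > h.py <<'E'
import numpy as np,cv2
from cell import *
def K(c):
    f=210/np.tan(np.radians(c["vertical_fov"]/2)); return np.array([[f,0,c["cx"]],[0,f,c["cy"]],[0,0,1.]])
def proj(c,P):
    T=np.linalg.inv(c["pose"]); return cv2.projectPoints(np.float64(P).reshape(-1,3),cv2.Rodrigues(T[:3,:3])[0],T[:3,3],K(c),c["dist_coeffs"])[0][:,0]
def ortho(img,c,z,x0,x1,y0,y1,s=.0005):
    # picture: columns -> -y (from y1), rows -> -x (from x1)
    X,Y=np.meshgrid(np.arange(x1,x0,-s),np.arange(y1,y0,-s),indexing="ij")
    uv=proj(c,np.stack([X,Y,0*X+z],-1)).reshape(X.shape+(2,)).astype(np.float32)
    return cv2.remap(img,uv[...,0],uv[...,1],cv2.INTER_CUBIC)
def cloud(d,c):
    v,u=np.mgrid[:420,:560]; n=cv2.undistortPoints(np.stack([u,v],-1).reshape(-1,1,2).astype(float),K(c),c["dist_coeffs"]).reshape(420,560,2)
    P=np.dstack([n*d[...,None],d]); return P@c["pose"][:3,:3].T+c["pose"][:3,3]
def plate(n,p,d,lo,hi,zmin=None):
    "min-area rectangle of the grey plate inside world box lo,hi, traced at z=12 mm"
    c=get_calibration(n); s=.0005
    o=ortho(p,c,.012,lo[0],hi[0],lo[1],hi[1],s).astype(int)
    m=((o.max(2)-o.min(2)<30)&(o.min(2)>110)).astype(np.uint8)
    m=cv2.morphologyEx(m,cv2.MORPH_OPEN,np.ones((7,7)))
    k,l,st,_=cv2.connectedComponentsWithStats(m); i=1+st[1:,4].argmax()
    pts=np.argwhere(l==i)
    (a,b),(w,h),_=r=cv2.minAreaRect(pts.astype(np.float32)); q=cv2.boxPoints(r)
    W=np.array([hi[0],hi[1]])-q*s
    return W,(w*s,h*s),np.array([hi[0],hi[1]])-np.array([a,b])*s,m
E
python3 - <<'E'
from h import *
for n in ("top","side"):
    f=np.load(n+"0.npz");p,d=f["p"],f["d"];c=get_calibration(n)
    W,sz,ctr,m=plate(n,p,d,(.5,-.24),(.66,-.04)); print(n,W.round(4).tolist(),np.round(sz,4),ctr.round(4))
    C=cloud(d,c); b=(C[...,0]>.56)&(C[...,0]<.61)&(C[...,1]>-.16)&(C[...,1]<-.12); print("z plate",np.median(C[b][:,2]))
    z=.031 if n=="top" else .031
    o=ortho(p,c,z,.44,.68,-.02,.2,.0006); o2=ortho(p,c,.068,.44,.68,-.02,.2,.0006)
    cv2.imwrite(f"pics/o_{n}.png",np.hstack([o,o2])[:,:,::-1])
    for nm,col in (("x",0),):
        b=(C[...,0]>.44)&(C[...,0]<.68)&(C[...,1]>0)&(C[...,1]<.13)&(C[...,2]>.055)&(C[...,2]<.08)
        np.set_printoptions(suppress=True); print(n,C[b].round(3)[::max(1,b.sum()//25)].tolist())
a=cv2.imread("pics/o_top.png");b=cv2.imread("pics/o_side.png");print(a.shape);cv2.imwrite("pics/o.png",cv2.resize(np.vstack([a,b]),None,fx=.73,fy=.73))
o=observe();from scipy.spatial.transform import Rotation as R
print(R.from_euler("xyz",o["tool_rot"]).as_matrix().round(4))
E
```

```text
top [[0.6179, -0.1855], [0.6111, -0.0731], [0.5458, -0.0771], [0.5526, -0.1895]] [0.0655 0.1126] [ 0.5819 -0.1313]
z plate 0.011079597395853513
top [[0.645, 0.13, 0.069], [0.646, 0.128, 0.056], [0.506, 0.125, 0.067], [0.506, 0.123, 0.066], [0.507, 0.12, 0.064], [0.504, 0.128, 0.064], [0.503, 0.125, 0.065], [0.504, 0.123, 0.064], [0.503, 0.119, 0.067], [0.504, 0.117, 0.062], [0.504, 0.115, 0.061], [0.5, 0.128, 0.066], [0.5, 0.125, 0.067], [0.5, 0.122, 0.067], [0.5, 0.119, 0.068], [0.501, 0.117, 0.064], [0.502, 0.114, 0.061], [0.497, 0.128, 0.066], [0.497, 0.125, 0.068], [0.497, 0.122, 0.068], [0.498, 0.12, 0.062], [0.498, 0.117, 0.066], [0.498, 0.114, 0.065], [0.495, 0.128, 0.066], [0.495, 0.125, 0.064], [0.494, 0.122, 0.068], [0.495, 0.119, 0.067], [0.495, 0.117, 0.066], [0.495, 0.114, 0.066], [0.492, 0.128, 0.065], [0.492, 0.125, 0.065], [0.492, 0.122, 0.065], [0.492, 0.119, 0.064], [0.492, 0.117, 0.064], [0.494, 0.114, 0.057], [0.49, 0.125, 0.06], [0.489, 0.122, 0.064], [0.49, 0.12, 0.059], [0.491, 0.117, 0.058]]
side [[0.6187, -0.193], [0.6106, -0.0746], [0.5424, -0.0793], [0.5506
[... 383 characters left out ...]
18, 0.068], [0.498, 0.119, 0.067], [0.501, 0.119, 0.066], [0.504, 0.119, 0.066], [0.486, 0.117, 0.065], [0.489, 0.119, 0.064], [0.492, 0.116, 0.065], [0.495, 0.117, 0.065], [0.497, 0.114, 0.066], [0.501, 0.115, 0.065], [0.504, 0.119, 0.063], [0.488, 0.124, 0.058], [0.489, 0.118, 0.061], [0.492, 0.116, 0.062], [0.494, 0.114, 0.063], [0.497, 0.112, 0.064], [0.501, 0.115, 0.062], [0.504, 0.118, 0.06], [0.487, 0.119, 0.057], [0.489, 0.117, 0.058], [0.491, 0.113, 0.06], [0.495, 0.114, 0.059], [0.497, 0.113, 0.06], [0.5, 0.113, 0.059], [0.491, 0.113, 0.057], [0.495, 0.114, 0.056], [0.497, 0.112, 0.057]]
(401, 734, 3)
[[-0.0007  0.3901  0.9208]
 [-0.0012  0.9208 -0.3901]
 [-1.     -0.0014 -0.0002]]
```

View pics/o.png

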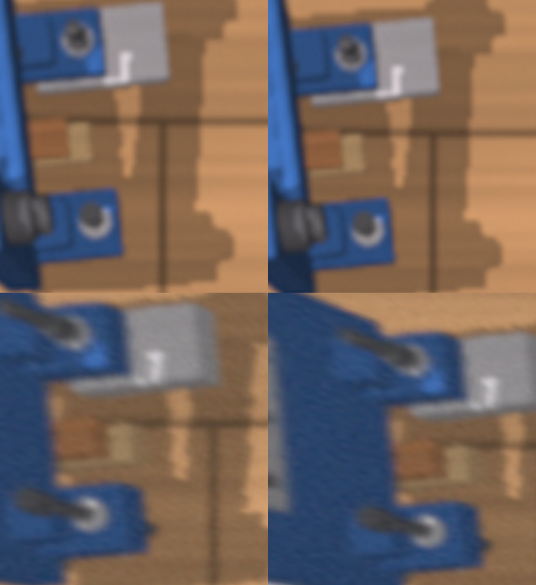

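The plate's centre is at about (.5826,-.1323) with yaw 93.5°. Stud_a is at about (.4975,.121), with the shear yawed about 4°. I'll move above the plain end, rolling so the jaws straddle the plate's width.

```bash
python3 -m crank '[{"fingers":1,"tx":-1.5},{"fingers":1,"tx":-2,"ty":-1,"tz":1.3,"roll":0.6},{"fingers":1,"tx":-2,"ty":-11.475,"tz":15.18,"roll":6.35},{"fingers":1,"tx":-2,"ty":-11.475,"tz":15.18,"roll":6.35},{"fingers":1,"tx":-2,"ty":-11.475,"tz":15.18,"roll":6.35},{"fingers":1,"tx":-2,"ty":-11.475,"tz":15.18,"roll":6.35},{"fingers":1,"tx":-2,"ty":-11.475,"tz":15.18,"roll":6.35},{"fingers":1,"tx":-2,"ty":-11.475,"tz":15.18,"roll":6.35}]' 8
cat >> h.py <<'E'
from scipy.spatial.transform import Rotation as R
def to(x,y,z,yaw):
    "shift from the measured pose to TCP x,y,z, jaw axis at yaw degrees, in move units"
    o=observe(); M=R.from_euler("xyz",o["tool_rot"]).as_matrix()
    a=np.degrees(np.arctan2(M[1,1],M[0,1])); t=M.T@(np.array([x,y,z])-o["tool_pos"])/.04
    print("t",o["time"],"pos",o["tool_pos"].round(4),"jaw",a.round(2),"tilt",M[:,0].round(4),"F",o["contact_force"].round(1),"open",round(o["opening"],4))
    print("tx,ty,tz",t.round(3),"roll",round(-(yaw-a)/10,3))
E
python3 - <<'E'
from h import *
to(.5853,-.1762,.12,3.5)
E
```

```text
t 0.1 pos [0.2046 0.4831 0.2511] jaw 67.04 tilt [-7.0e-04 -1.2e-03 -1.0e+00] F [0.7 0.2 0.2] open 0.0922
tx,ty,tz [  3.291 -11.46   15.193] roll 6.354invalid input at $[0]: expected keys fingers, tx, ty, tz, roll
```

```bash
python3 -m crank '[{"fingers":1,"tx":-1.5,"ty":0,"tz":0,"roll":0},{"fingers":1,"tx":-2,"ty":-1,"tz":1.3,"roll":0.6},{"fingers":1,"tx":-2,"ty":-11.475,"tz":15.18,"roll":6.35},{"fingers":1,"tx":-2,"ty":-11.475,"tz":15.18,"roll":6.35},{"fingers":1,"tx":-2,"ty":-11.475,"tz":15.18,"roll":6.35},{"fingers":1,"tx":-2,"ty":-11.475,"tz":15.18,"roll":6.35},{"fingers":1,"tx":-2,"ty":-11.475,"tz":15.18,"roll":6.35},{"fingers":1,"tx":-2,"ty":-11.475,"tz":15.18,"roll":6.35}]' 8
python3 - <<'E'
from h import *
to(.5853,-.1762,.12,3.5)
E
```

```text
time: 1.1
tool_pos: [0.4222, 0.1047, 0.3308]
tool_rot: [3.014, 1.57, 1.501]
contact_force: [1.3, 0.0, 0.2]
opening: 0.0922
t 1.1 pos [0.4222 0.1047 0.3308] jaw 3.33 tilt [ 0.e+00  3.e-04 -1.e+00] F [1.3 0.  0.2] open 0.0922
tx,ty,tz [5.268 3.663 7.249] roll -0.017
```

```bash
python3 -m crank '[{"fingers":1,"tx":0,"ty":3.66,"tz":7.25,"roll":0},{"fingers":1,"tx":0,"ty":3.66,"tz":7.25,"roll":0},{"fingers":1,"tx":0,"ty":3.66,"tz":7.25,"roll":0},{"fingers":1,"tx":2.6,"ty":3.66,"tz":7.25,"roll":0},{"fingers":1,"tx":5.27,"ty":3.66,"tz":7.25,"roll":0},{"fingers":1,"tx":5.27,"ty":3.66,"tz":7.25,"roll":0},{"fingers":1,"tx":5.27,"ty":3.66,"tz":7.25,"roll":0},{"fingers":1,"tx":5.27,"ty":3.66,"tz":7.25,"roll":0}]'
python3 - <<'E'
from h import *
to(.5853,-.1762,.0275,3.5)
p,d=read_camera("side"); c=get_calibration("side"); u,v=proj(c,[.585,-.17,.06])[0].astype(int);print(u,v)
cv2.imwrite("pics/s1.png",cv2.resize(p[max(0,v-110):v+90,u-110:u+110,::-1],None,fx=2.5,fy=2.5))
# foot ends and plate from the first top picture
f=np.load("top0.npz");p=f["p"];c=get_calibration("top")
o=ortho(p,c,.031,.44,.68,.08,.17,.0005).astype(int)
m=(o[...,2]>o[...,0]*1.6)&(o[...,2]>60)
rows=[(.68-i*.0005,.17-.0005*np.flatnonzero(m[i]).max()) for i in range(m.shape[0]) if m[i,60:].sum()>25]
r=np.array(rows); print(r[::12].round(4).tolist())
np.save("foot.npy",r)
E
```

```text
time: 2.1
tool_pos: [0.5834, -0.1741, 0.115]
tool_rot: [-2.044, 1.561, 2.728]
contact_force: [-0.2, -0.5, 0.1]
opening: 0.0918
t 2.1 pos [ 0.5834 -0.1741  0.115 ] jaw 3.44 tilt [-0.0088  0.0039 -1.    ] F [-0.2 -0.5  0.1] open 0.0918
tx,ty,tz [2.187 0.062 0.065] roll -0.006
345 248
[[0.671, 0.1215], [0.665, 0.1195], [0.634, 0.1155], [0.628, 0.115], [0.622, 0.115], [0.521, 0.106], [0.515, 0.105], [0.509, 0.104], [0.4875, 0.1025], [0.4815, 0.102], [0.4755, 0.101], [0.4695, 0.1225]]
```

View pics/s1.png

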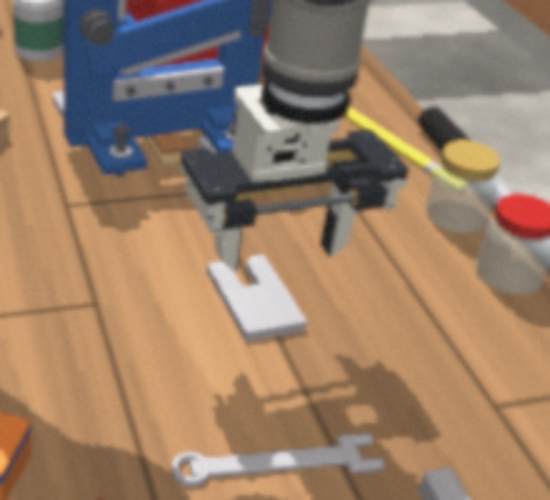

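The gripper is over the plain end of the plate, with jaws across its width and nothing in the way. I'll descend partway and let it settle.

```bash
python3 -m crank '[{"fingers":1,"tx":0.7,"ty":0,"tz":0,"roll":0},{"fingers":1,"tx":1.5,"ty":0,"tz":0,"roll":0},{"fingers":1,"tx":1.5,"ty":0,"tz":0,"roll":0},{"fingers":1,"tx":1.5,"ty":0,"tz":0,"roll":0},{"fingers":1,"tx":1.5,"ty":0,"tz":0,"roll":0},{"fingers":1,"tx":1.5,"ty":0,"tz":0,"roll":0},{"fingers":1,"tx":1.5,"ty":0,"tz":0,"roll":0},{"fingers":1,"tx":1.5,"ty":0,"tz":0,"roll":0}]'
python3 - <<'E'
from h import *
to(.5853,-.1762,.0275,3.5)
r=np.load("foot.npy"); 
for a,b in ((.474,.522),(.612,.640)):
    q=r[(r[:,0]>a)&(r[:,0]<b)]; k=np.polyfit(*q.T,1); print(len(q),np.degrees(np.arctan(k[0])),np.median(q,0))
q=r[((r[:,0]>.474)&(r[:,0]<.522))|((r[:,0]>.61)&(r[:,0]<.645))]; k=np.polyfit(*q.T,1); e=q[:,1]-np.polyval(k,q[:,0]);q=q[abs(e)<.0015]; k=np.polyfit(*q.T,1); print(k,np.degrees(np.arctan(k[0])))
E
```

```text
time: 3.15
tool_pos: [0.5857, -0.1738, 0.0602]
tool_rot: [2.385, 1.571, 0.875]
contact_force: [0.2, -0.1, 0.3]
opening: 0.0919
t 3.15 pos [ 0.5857 -0.1738  0.0602] jaw 3.53 tilt [ 1.e-04  1.e-04 -1.e+00] F [ 0.2 -0.1  0.3] open 0.0919
tx,ty,tz [ 0.817 -0.013  0.058] roll 0.003
65 5.566384777958694 [0.49   0.1025]
36 -4.8551684172067455 [0.62675 0.11525]
[0.09167672 0.05774685] 5.238047101648703
```

```bash
python3 -m crank '[{"fingers":1,"tx":0.4,"ty":0,"tz":0.05,"roll":0},{"fingers":1,"tx":0.81,"ty":0,"tz":0.05,"roll":0},{"fingers":1,"tx":0.81,"ty":0,"tz":0.05,"roll":0},{"fingers":-1,"tx":0.81,"ty":0,"tz":0.05,"roll":0},{"fingers":-1,"tx":0.81,"ty":0,"tz":0.05,"roll":0},{"fingers":-1,"tx":0.81,"ty":0,"tz":0.05,"roll":0},{"fingers":-1,"tx":0.81,"ty":0,"tz":0.05,"roll":0},{"fingers":-1,"tx":0.81,"ty":0,"tz":0.05,"roll":0}]' 4
python3 - <<'E'
from h import *
to(.5853,-.1762,.0275,3.5)
E
```

```text
time: 4.15
tool_pos: [0.5858, -0.1758, 0.0276]
tool_rot: [2.591, 1.571, 1.082]
contact_force: [1.4, -0.4, -2.4]
opening: 0.0641
t 4.15 pos [ 0.5858 -0.1758  0.0276] jaw 3.54 tilt [ 1.e-04  1.e-04 -1.e+00] F [ 1.4 -0.4 -2.4] open 0.0641
tx,ty,tz [ 0.002 -0.014  0.009] roll 0.004
```

```bash
python3 -m crank '[{"fingers":-1,"tx":0,"ty":-0.1,"tz":-0.27,"roll":0},{"fingers":-1,"tx":0,"ty":-0.35,"tz":-0.93,"roll":-0.03},{"fingers":-1,"tx":0,"ty":-0.65,"tz":-1.7,"roll":-0.07},{"fingers":-1,"tx":0,"ty":-0.95,"tz":-2.5,"roll":-0.1},{"fingers":-1,"tx":0,"ty":-1.25,"tz":-3.3,"roll":-0.14},{"fingers":-1,"tx":0,"ty":-1.5,"tz":-3.95,"roll":-0.17},{"fingers":-1,"tx":0,"ty":-1.65,"tz":-4.34,"roll":-0.17},{"fingers":-1,"tx":0,"ty":-1.65,"tz":-4.34,"roll":-0.17}]' 8
python3 - <<'E'
from h import *
to(.5092,-.0065,.0275,5.2)
p,d=read_camera("top"); np.savez("top1.npz",p=p,d=d); c=get_calibration("top")
o=ortho(p,c,.012,.43,.68,-.05,.18,.0005); o2=ortho(p,c,.031,.43,.68,-.05,.18,.0005)
cv2.imwrite("pics/t1.png",np.hstack([o,o2])[:,:,::-1][:,:800+120] if 0 else cv2.resize(np.hstack([o,o2])[:,:,::-1],None,fx=.86,fy=.86))
E
```

```text
time: 5.15
tool_pos: [0.5084, -0.0055, 0.0277]
tool_rot: [-2.078, 1.569, 2.728]
contact_force: [0.0, 0.7, -3.1]
opening: 0.0639
t 5.15 pos [ 0.5084 -0.0055  0.0277] jaw 5.34 tilt [-1.2e-03  5.0e-04 -1.0e+00] F [ 0.   0.7 -3.1] open 0.0639
tx,ty,tz [0.004 0.018 0.028] roll 0.014
```

View pics/t1.png

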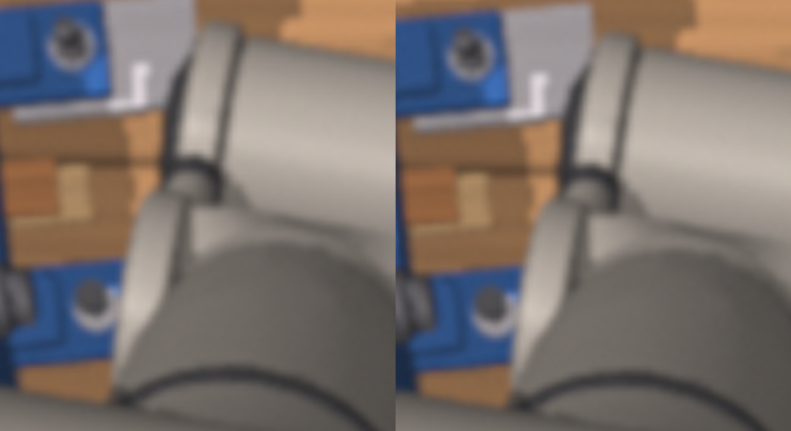

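The top view is blocked by the wrist, so I'll use the side view.

```bash
python3 - <<'E'
from h import *
p,d=read_camera("side"); np.savez("side1.npz",p=p,d=d); c=get_calibration("side")
B=(.43,.68,-.05,.18,.0005)
o=ortho(p,c,.012,*B); o2=ortho(p,c,.031,*B)
# expected outlines: plate from tool pose (cyan), foot a from estimate (yellow), stud at 3 heights
ob=observe(); M=R.from_euler("xyz",ob["tool_rot"]).as_matrix(); tx=-M[:2,2]; ty=np.array([-tx[1],tx[0]]); ctr=ob["tool_pos"][:2]+.044*tx
px=lambda q:tuple(int(round(v)) for v in ((B[3]-q[1])/B[4],(B[1]-q[0])/B[4]))
im=o[:,:,::-1].copy(); im2=o2[:,:,::-1].copy()
P=[ctr+a*tx+b*ty for a,b in ((-.055,.032),(.055,.032),(.055,.010),(.010,.010),(.010,-.010),(.055,-.010),(.055,-.032),(-.055,-.032))]
cv2.polylines(im,[np.array([px(q) for q in P])],True,(255,255,0),1)
s=np.array([.4975,.122]);u=np.array([-.0906,.9959]);v=np.array([.9959,.0906])
P=[s+a*u+b*v for a,b in ((.03,.028),(-.02,.028),(-.02,-.028),(.03,-.028))]
cv2.polylines(im2,[np.array([px(q) for q in P])],True,(0,255,255),1); cv2.circle(im2,px(s),12,(0,255,255),1)
cv2.imwrite("pics/s2.png",cv2.resize(np.hstack([im,im2]),None,fx=.86,fy=.86))
E
```

```text
(no output)
```

View pics/s2.png

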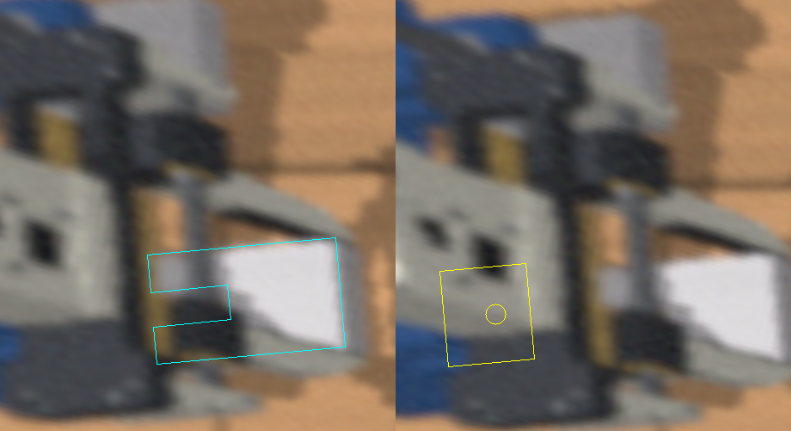

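The plate outline predicted from the tool pose matches the picture. Next I'll check the foot and stud estimate against the unobstructed first pictures.

```bash
python3 - <<'E'
from h import *
B=(.45,.56,.07,.17,.00025); out=[]
px=lambda q:tuple(int(round(v)) for v in ((B[3]-q[1])/B[4],(B[1]-q[0])/B[4]))
s=np.array([.4975,.122]);a=np.radians(5.2);u=np.array([-np.sin(a),np.cos(a)]);v=np.array([np.cos(a),np.sin(a)])
for n in("top","side"):
    c=get_calibration(n);p=np.load(n+"0.npz")["p"]
    im=ortho(p,c,.031,*B)[:,:,::-1].copy()
    P=[s+i*u+j*v for i,j in ((.03,.028),(-.02,.028),(-.02,-.028),(.03,-.028))]
    cv2.polylines(im,[np.array([px(q) for q in P])],True,(0,255,255),1)
    im2=ortho(p,c,.068,*B)[:,:,::-1].copy(); cv2.circle(im2,px(s),24,(0,255,255),1); cv2.circle(im2,px(s),2,(0,255,255),-1)
    out.append(np.hstack([im,im2]))
cv2.imwrite("pics/f.png",cv2.resize(np.vstack(out),None,fx=.68,fy=.68))
E
```

```text
(no output)
```

View pics/f.png

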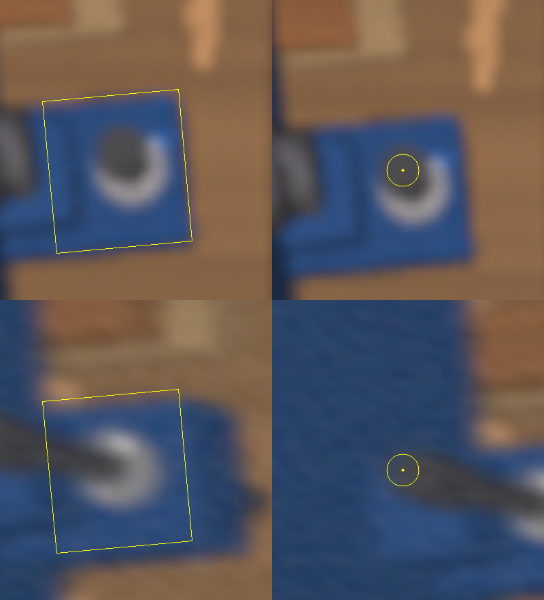

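```bash
cat >> h.py <<'E'
def edge(n,p,z,A,Bp,half=.006,N=60):
    "strongest-gradient line near world segment A-B at height z: returns direction angle deg, midpoint, rms"
    c=get_calibration(n);A,Bp=np.array(A),np.array(Bp);t=(Bp-A)/np.linalg.norm(Bp-A);nn=np.array([-t[1],t[0]])
    k=np.linspace(0.05,.95,N);h=np.arange(-half,half,.0002)
    G=A+k[:,None,None]*(Bp-A)+h[None,:,None]*nn
    uv=proj(c,np.dstack([G,np.full(G.shape[:2],z)])).reshape(N,-1,2).astype(np.float32)
    s=cv2.remap(p,uv[...,0],uv[...,1],cv2.INTER_CUBIC).astype(float)
    g=np.linalg.norm(np.gradient(cv2.GaussianBlur(s,(0,0),4,sigmaY=.01),axis=1),axis=2); o=h[g.argmax(1)]; x=k*np.linalg.norm(Bp-A)
    w=np.ones(N,bool)
    for _ in range(5): f=np.polyfit(x[w],o[w],1); e=o-np.polyval(f,x); w=abs(e)<max(.0006,2*np.std(e[w]))
    return np.degrees(np.arctan2(t[1],t[0])+np.arctan(f[0])), A+x.mean()*t+np.polyval(f,x.mean())*nn, e[w].std(), w.sum()
E
python3 - <<'E'
from h import *
p=np.load("top0.npz")["p"]
s=np.array([.4968,.1215]);a=np.radians(5.2);u=np.array([-np.sin(a),np.cos(a)]);v=np.array([np.cos(a),np.sin(a)])
P=lambda i,j,s=s:s+i*u+j*v
b=s+.15*v
for nm,z,A,B in (("a end",.031,P(-.02,-.026),P(-.02,.026)),("b end",.031,P(-.02,-.026,b),P(-.02,.026,b)),("a +x edge",.031,P(-.018,.028),P(.02,.028)),("a -x edge low",.015,P(-.018,-.028),P(.02,-.028)),
  ("pk end",.012,P(-.071,-.03,b),P(-.071,.03,b)),("pk +x",.012,P(-.07,.032,b),P(-.025,.032,b)),("pk -x",.0,P(-.07,-.032,b),P(-.025,-.032,b))):
    r=edge("top",p,z,A,B); m=r[1]-s if nm[0]=="a" else r[1]-b
    print(nm,np.round(r[0],2),"rel u,v mm",np.round([1e3*m@u,1e3*m@v],1),r[2].round(5),r[3])
E
```

```text
a end 6.14 rel u,v mm [-20.   0.] 0.00023 56
b end 6.51 rel u,v mm [-19.7  -0. ] 0.00034 49
a +x edge 96.06 rel u,v mm [ 1.  27.6] 0.00043 60
a -x edge low 96.47 rel u,v mm [  1.  -25.9] 0.00023 60
pk end 5.36 rel u,v mm [-70.6  -0. ] 0.00057 60
pk +x 93.51 rel u,v mm [-47.5  33.2] 0.00017 55
pk -x 95.99 rel u,v mm [-47.5 -27.9] 0.00016 52
```

Stud_a is at about (.4972,.1215). The shear yaw is about 5.5° (the long baseline gives 5.3°, the edges about 6°). I'll slide the plate to 15 mm short of home.

```bash
python3 -m crank '[{"fingers":-1,"tx":0,"ty":0,"tz":0,"roll":-0.03},{"fingers":-1,"tx":0,"ty":0,"tz":-0.2,"roll":-0.03},{"fingers":-1,"tx":0,"ty":0,"tz":-0.45,"roll":-0.03},{"fingers":-1,"tx":0,"ty":0,"tz":-0.7,"roll":-0.03},{"fingers":-1,"tx":0,"ty":0,"tz":-0.95,"roll":-0.03},{"fingers":-1,"tx":0,"ty":0,"tz":-1.2,"roll":-0.03},{"fingers":-1,"tx":0,"ty":0,"tz":-1.34,"roll":-0.03},{"fingers":-1,"tx":0,"ty":0,"tz":-1.34,"roll":-0.03}]' 8
python3 - <<'E'
from h import *
to(.5030,.0618,.0275,5.5)
p,d=read_camera("side"); np.savez("side2.npz",p=p); np.set_printoptions(suppress=True)
o=observe();M=R.from_euler("xyz",o["tool_rot"]).as_matrix(); t=-M[:2,2]; w=np.array([-t[1],t[0]]); q=o["tool_pos"][:2]-.011*t
r=edge("side",p,.012,q+.025*w,q-.025*w); print("plain end",r, "ahead of TCP mm",1e3*(r[1]-o["tool_pos"][:2])@t)
E
```

```text
time: 6.25
tool_pos: [0.5042, 0.0474, 0.0277]
tool_rot: [-2.796, 1.57, 2.014]
contact_force: [-0.6, 1.1, -3.6]
opening: 0.064
t 6.25 pos [0.5042 0.0474 0.0277] jaw 5.57 tilt [-2.e-04  5.e-04 -1.e+00] F [-0.6  1.1 -3.6] open 0.064
tx,ty,tz [ 0.004  0.006 -0.36 ] roll 0.007
plain end (np.float64(3.871384423277431), array([0.5051775 , 0.03711375]), np.float64(0.0005746351942782507), np.int64(44)) ahead of TCP mm -10.086699189029721
```

```bash
python3 -m crank '[{"fingers":-1,"tx":0,"ty":0,"tz":-0.06,"roll":0},{"fingers":-1,"tx":0,"ty":0,"tz":-0.12,"roll":0},{"fingers":-1,"tx":0,"ty":0,"tz":-0.18,"roll":0},{"fingers":-1,"tx":0,"ty":0,"tz":-0.24,"roll":0},{"fingers":-1,"tx":0,"ty":0,"tz":-0.3,"roll":0},{"fingers":-1,"tx":0,"ty":0,"tz":-0.34,"roll":0},{"fingers":-1,"tx":0,"ty":0,"tz":-0.34,"roll":0},{"fingers":-1,"tx":0,"ty":0,"tz":-0.34,"roll":0}]' 8
python3 -m crank '[{"fingers":-1,"tx":0,"ty":0,"tz":-0.01,"roll":0},{"fingers":-1,"tx":0,"ty":0,"tz":-0.02,"roll":0},{"fingers":-1,"tx":0,"ty":0,"tz":-0.03,"roll":0},{"fingers":-1,"tx":0,"ty":0,"tz":-0.04,"roll":0},{"fingers":-1,"tx":0,"ty":0,"tz":-0.05,"roll":0},{"fingers":-1,"tx":0,"ty":0,"tz":-0.05,"roll":0},{"fingers":-1,"tx":0,"ty":0,"tz":-0.05,"roll":0},{"fingers":-1,"tx":0,"ty":0,"tz":-0.05,"roll":0}]' 8
python3 - <<'E'
from h import *
to(.5030,.0618,.0275,5.5)
E
```

```text
time: 7.3
tool_pos: [0.503, 0.0605, 0.0277]
tool_rot: [-2.993, 1.57, 1.816]
contact_force: [-0.3, 1.2, -2.8]
opening: 0.0639
time: 8.3
tool_pos: [0.503, 0.0612, 0.0277]
tool_rot: [0.063, 1.57, -1.411]
contact_force: [0.6, -7.7, -2.6]
opening: 0.0636
t 8.3 pos [0.503  0.0612 0.0277] jaw 5.55 tilt [ 2.0e-04 -1.3e-03 -1.0e+00] F [ 0.6 -7.7 -2.6] open 0.0636
tx,ty,tz [ 0.006  0.002 -0.014] roll 0.005
```

Contact came at the expected depth (−7.7 N along y). I'll release, lift clear, back away and inspect.

```bash
python3 -m crank '[{"fingers":1,"tx":0,"ty":0,"tz":0,"roll":0},{"fingers":1,"tx":0,"ty":0,"tz":0,"roll":0},{"fingers":1,"tx":0,"ty":0,"tz":0,"roll":0},{"fingers":1,"tx":0,"ty":0,"tz":0,"roll":0},{"fingers":1,"tx":0,"ty":0,"tz":0,"roll":0},{"fingers":1,"tx":-1,"ty":0,"tz":0,"roll":0},{"fingers":1,"tx":-2,"ty":0,"tz":0,"roll":0},{"fingers":1,"tx":-3,"ty":0,"tz":0,"roll":0}]'
python3 -m crank '[{"fingers":1,"tx":-1,"ty":0,"tz":1,"roll":0},{"fingers":1,"tx":-2,"ty":0,"tz":2.5,"roll":0},{"fingers":1,"tx":-2,"ty":0,"tz":4,"roll":0},{"fingers":1,"tx":-2,"ty":0,"tz":5.5,"roll":0},{"fingers":1,"tx":-2,"ty":0,"tz":7,"roll":0},{"fingers":1,"tx":-2,"ty":0,"tz":7,"roll":0},{"fingers":1,"tx":-2,"ty":0,"tz":7,"roll":0},{"fingers":1,"tx":-2,"ty":0,"tz":7,"roll":0}]'
python3 - <<'E'
from h import *
to(.503,.0616,.0275,5.5)
P0={n:np.load(n+"0.npz")["p"] for n in("top","side")}
p,d=read_camera("top"); np.savez("top3.npz",p=p); ps,_=read_camera("side"); np.savez("side3.npz",p=ps)
B=(.43,.68,-.02,.17,.0005)
im=np.hstack([ortho(q,get_calibration(n),.012,*B) for n,q in(("top",p),("side",ps))])
cv2.imwrite("pics/fin.png",im[:,:,::-1])
s=np.array([.4972,.1215]);a=np.radians(5.5);u=np.array([-np.sin(a),np.cos(a)]);v=np.array([np.cos(a),np.sin(a)])
b=s+.15*v; Q=lambda i,j,s:s+i*u+j*v
for nm,q in(("loose",s),("fitted",b)):
  for cam,pic in(("top",p),("side",ps)):
    for e,z,A,C in(("end",.012,(-.071,-.03),(-.071,.03)),("+x",.012,(-.07,.032),(-.03,.032)),("-x",0 if cam=="top" else .012,(-.07,-.032),(-.03,-.032))):
      r=edge(cam,pic,z,Q(*A,q),Q(*C,q)); m=(r[1]-q)*1e3; print(nm,cam,e,round(r[0],2),np.round([m@u,m@v],1),round(r[2]*1e3,2),r[3])
E
```

```text
time: 9.3
tool_pos: [0.5026, 0.0623, 0.1489]
tool_rot: [-2.249, 1.571, 2.56]
contact_force: [1.0, -0.0, 0.1]
opening: 0.0921
time: 10.3
tool_pos: [0.5298, -0.215, 0.2277]
tool_rot: [-2.956, 1.57, 1.855]
contact_force: [0.0, 1.1, 0.0]
opening: 0.0915
t 10.3 pos [ 0.5298 -0.215   0.2277] jaw 5.63 tilt [-2.e-04  5.e-04 -1.e+00] F [0.  1.1 0. ] open 0.0915
tx,ty,tz [ 5.01   0.011 -6.944] roll 0.013
loose top end 5.56 [-71.3   0. ] 0.38 55
loose top +x 96.04 [-50.   32.5] 0.21 60
loose top -x 92.82 [-50. -30.] 0.11 52
loose side end 4.96 [-70.5   0. ] 0.79 51
loose side +x 97.75 [-50.   31.2] 0.65 53
loose side -x 96.78 [-50.  -32.9] 0.57 56
fitted top end 5.58 [-71.3   0. ] 0.56 60
fitted top +x 93.36 [-50.   32.5] 0.16 53
fitted top -x 95.92 [-50.  -28.1] 0.28 54
fitted side end 8.44 [-70.3   0. ] 0.76 50
fitted side +x 104.27 [-50.   32.7] 1.77 55
fitted side -x 94.12 [-50.  -33.2] 0.58 52
```

View pics/fin.png

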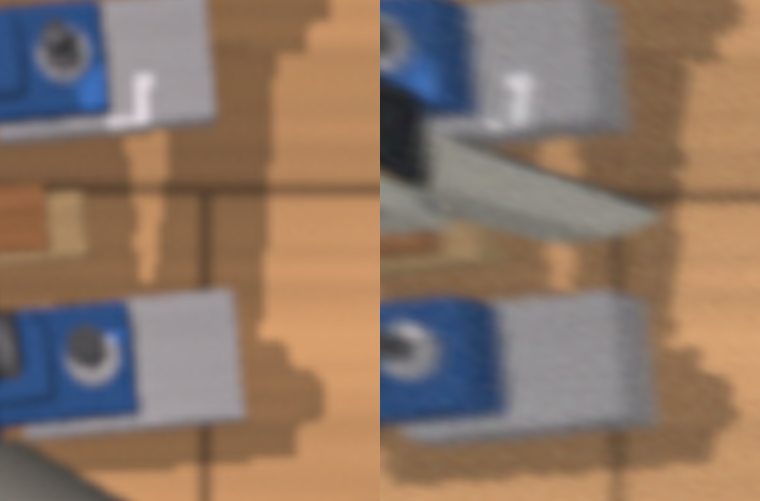

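The loose and fitted plates now show the same end position (71.3 mm behind the stud) and the same angle (5.56° and 5.58°) in the top view. The arm is clear, so I'm handing in.

```bash
python3 -c "
from cell import *
print(hand_in(),observe()['time'])"
```

```text
the job is handed in; nothing more can be done
the job is handed in; nothing more can be done
```

The loose plate is home under the bare foot (stud_a), and the job was handed in about 10.4 s into the 56 s allowed. I held it lightly by its sides (4–8 N), slid it flat along the bench to line up with the foot, and pushed it in slot first. It met the stud at the expected depth with about 8 N. I then released it and backed the arm clear.

**Last checks:**
- **Depth:** in the top view the plain end is 71.3 mm behind my stud estimate (nominal 71), the same as the fitted packer. The side view gives 70.5 mm.
- **Squareness:** the plate's end lies at 5.56° in the top view, against 5.58° for the fitted packer.
- **Disagreements:** the side-edge angles scattered by a few degrees on both plates, which I put down to short, blurred or shaded edges. The foot's own edges gave about 6°, against 5.3° over the longer baseline. I used 5.5°, so the plate may be up to about half a degree off.
- **Other objects:** I took no final measurement of them, but the arm's path kept clear of them.

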